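# Slide the packed carton through the gate into the dispatch bay

## Robot

A 6-joint arm with a two-finger parallel gripper is mounted at the origin on the work surface. World frame = base frame: x ahead of the robot, y to its left, z up, the work surface at z = 0. Lengths are in m, angles in degrees, forces in N, time in s.
With the tool pointing down it reaches from about 0.35 to 0.975 m from the base axis. Payload 17.4 kg.
Tool frame: the origin (TCP) lies on the centre line of the jaws, within the pads' length; the fingertips stand 19 mm ahead of it and the grasp point (between the pads) is the TCP; x points along the fingers, y is the direction in which the jaws open and shut, and the axes are right-handed (so a half turn about x gives the same grasp; the last joint's range is limited). The gripper opens to 85 mm and grips with 20 to 120 N. Pads are 22 mm wide; open, the fingers measure 114 mm over their backs; the gripper's body (76 mm by 85 mm) begins 54 mm behind the grasp point. The pads swing forward as they close: fully open they stand 13 mm farther back than shut.
Start: joints at [-77.854, 6.646, 82.598, -0, 90.757, -2.166], TCP at [0.167, -0.654, 0.25] pointing down, gripper open.
Joint ranges: [-162.19, 162.19], [-47.58, 125.68], [4.15, 143.07], [-65.23, 245.23], [0.69, 171.88], [-170.13, 170.13]. Speed limits (degrees/s): [108.29, 108.29, 127.2, 180, 180, 180].

## Interface

Orientations are given as a 3x3 rotation matrix whose columns are the frame's x, y, z axes.
In Python, from cell import r gives the robot as it stands. Calls block until the motion is done:
- r.move_to(position, orientation): joint-space move of the TCP to a pose.
- r.servo_line(position, rotation=None, max_speed=0.15, threshold=None): straight line of the TCP; rotation=None keeps the orientation; max_speed is the mean speed in m/s. With threshold (N) it stops when the force on the tool has changed by that much, and returns True; else False.
- r.move_joints(angles): joint-space move.
- r.let_go() and r.grasp(strength=None): open the fingers fully, or close them until they stop; strength is the grip in N (None keeps the last).
- r.hold(seconds).
- r.ik(position, orientation): joint angles nearest the present ones, or None.
- r.observe(): the state.
- r.capture(name): name is "scene" or "top" or "wrist"; returns the picture (400x640x3 uint8, blue, green, red); there is no depth.
- r.camera_model(name): a dict with "fx", "fy", "cx", "cy" (pixels), "T" (4x4, takes a point from camera to world coordinates). Camera axes: x right, y up, looking along -z (the intrinsics and any distortion apply to the point x, -y, -z); pixel columns grow to the right and rows downward; lengths in m; the calibration is good to about 2 mm. The wrist camera is an equidistant fisheye: a pixel r from the principal point sees the ray r / f radians off the axis. A picture is of the moment at which its call begins: read the wrist's pose just before it. camera_model takes no time and is no camera call; for the wrist camera it gives the pose at the moment of the call.
A pose or a line that the arm cannot do raises r.Unreachable and nothing moves.
- r.close_job(): hands the job in, once; it reports no verdict.
The state is a dict: "time": time; "q": joint angles; "qvel": joint speeds; "tau": joint torques, N m; "eef_pos": TCP position; "orientation": TCP orientation; "ft_force": force on the tool from outside, world axes, zero at the start; "moment": the same for the moment, N m; "gripper_width": finger opening in m.
Only numpy, scipy, OpenCV 4.12 (cv2) and the standard library are available. Lean on these libraries where they do the work, as an engineer would, in place of code of your own. Each camera call takes 0.05 s, during which the arm holds its last target. There are 200 camera calls.

## Task

Push the small packed carton along the bench, through the narrow gap between the two steel posts and on into the bay behind them, until it is wholly past the posts and sits square and flush against the fence at the far end. Only push it with the fingers: keep it flat on the bench, do not lift, tip or carry it, leave the can, the jar and the tape roll alone, and finish clear of the carton.

Things in the scene. Friction and masses are not known exactly. Their poses are not given: they have to be found in the camera images.
- carton: Packed carton: loose brown cardboard box, 110 mm long (own x), 92 wide (own y), 45 high, 0.3 to 0.55 kg, with clear tape and a dark seam lengthwise on top and a white label on one half. Origin: centre of its underside. Starts on the robot's side of the gate, up to 50 mm off its centre line and turned up to 0.45 rad from the bay's x. Passes the gate lengthwise.
- bay: Dispatch bay, dark steel, fixed. Origin: on the bench midway between the two gate posts; x points through the gate to the end fence (away from the robot), y from post to post, z up. Posts 50 mm high, 24 deep (x -12 to 12), 32 wide, gap 98 mm (|y| = 49). Outside each post a 3 mm thick foot plate to |y| = 111. Behind, side rails 30 mm high at |y| = 75 to 81. Black floor inside, level with the bench.
- fence (a point): Middle of the foot of the end fence's near face, on the bay's x axis at x = 134 mm; axes as the bay's. The fence is 190 mm wide (y) and 40 mm high. With the carton flush against it, the carton's origin lies 55 mm before this point and its rear face is 12 mm past the posts.
- can: Full drinks can standing on the bench, 66 mm across, 122 mm high, bystander. Origin: centre of its underside.
- jar: Closed jar standing on the bench, 60 mm across, 85 mm high, bystander. Origin: centre of its underside.
- tape: Roll of packing tape lying flat on the bench, 100 mm across, 48 mm high, bystander. Origin: centre of its underside.
Mind the look-alikes: they are no part of the job. Leave any green, purple or red look-alike of the carton alone.

How it is judged (in metres and radians):
On the way:
1. the carton's middle is between the two posts, the carton flat and in line with the gate (x of carton in the frame of bay between -0.02 and 0.03 m and y of carton in the frame of bay between -0.01 and 0.01 m and angle between the x axis of carton and the x axis of bay, either way round below 0.15 rad and height (world z) of carton below 0.006 m).
At the end, for the whole second after the job is handed in: The carton lies flat and at rest inside the bay, wholly past the posts, within 6 mm of the end fence (origin 73 to 83 mm along the bay's x, within 32 mm of its centre line) and within 0.10 rad of square to it; can, jar and tape roll within 15 mm of where they stood (x of carton in the frame of bay between 0.073 and 0.083 m and y of carton in the frame of bay between -0.032 and 0.032 m and angle between the x axis of carton and the x axis of bay, either way round below 0.1 rad and height (world z) of carton below 0.005 m and angle between carton's own z axis and vertical below 0.05 rad and linear speed of carton below 0.01 m/s and distance of each of can, jar, tape from where it was at the start of the episode below 0.015 m); the robot touches nothing.
It fails at once if the carton is lifted off the bench (more than 12 mm) (height (world z) of carton above 0.012 m).
It fails at once if the carton is tipped (more than 0.2 rad) (angle between carton's own z axis and vertical above 0.2 rad).
It fails at once if the can is pushed (more than 15 mm) or tipped over (distance of can from where it was at the start of the episode above 0.015 m or angle between can's own z axis and vertical above 0.3 rad).
It fails at once if the jar is pushed (more than 15 mm) or tipped over (distance of jar from where it was at the start of the episode above 0.015 m or angle between jar's own z axis and vertical above 0.3 rad).
It fails at once if the tape roll is pushed (more than 15 mm) or tipped over (distance of tape from where it was at the start of the episode above 0.015 m or angle between tape's own z axis and vertical above 0.3 rad).
It also fails if it takes over 72 s, if anything falls off the work surface, if the arm or the gripper's body presses on something with over 40 N, if the wrist force passes 120 N, or if a joint passes its speed limit or range.

## Working session

There is one attempt and no reset: what is moved stays moved. The work goes in short steps, each a Python script; the robot and the scene stay as the last script left them, time stands still between calls to the robot, and variables do not carry over. Pictures are saved under pics/ and viewed, about 8 in all and at most 12, crops included, and the job is handed in when it is done.

```bash
mkdir -p pics; ls
python3 - <<'E'
from cell import r
import cv2,numpy as np
np.set_printoptions(precision=4,suppress=True)
for n in("scene","top"):
    im=r.capture(n); cv2.imwrite(f"pics/{n}0.png",im); m=r.camera_model(n); print(n,{k:m[k] for k in m if k!='T'});print(m['T'])
print(r.observe()['time'])
E
```

```text
pics
scene {'fx': 401.2624512570643, 'fy': 401.2624512570643, 'cx': 318.10195258417167, 'cy': 197.22859700122427}
[[-0.6939 -0.3768  0.6136  1.2634]
 [ 0.7199 -0.3815  0.5799  0.6481]
 [ 0.0156  0.8441  0.536   0.6239]
 [ 0.      0.      0.      1.    ]]
top {'fx': 438.3560567829001, 'fy': 438.3560567829001, 'cx': 319.5683567192377, 'cy': 191.58634200459787}
[[-0.0228  0.997  -0.0743  0.5157]
 [-0.9997 -0.023  -0.0026  0.018 ]
 [-0.0043  0.0742  0.9972  1.1955]
 [ 0.      0.      0.      1.    ]]
0.1
```

View pics/top0.png

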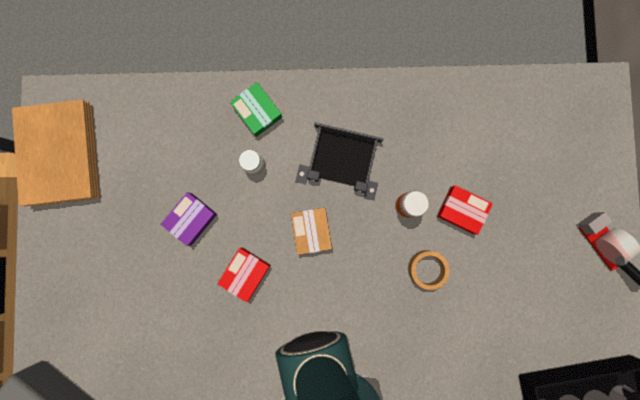

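View pics/scene0.png

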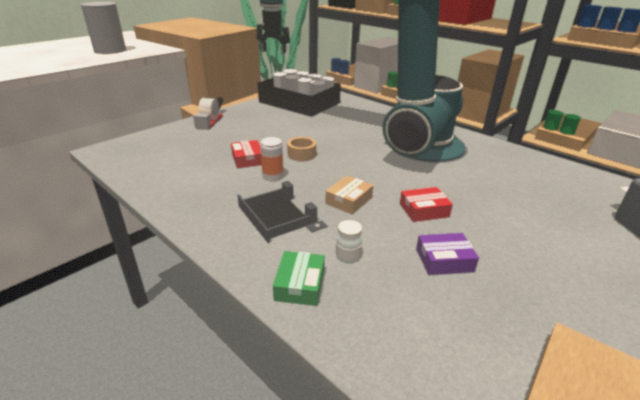

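Top view: carton at about (311,232), gate posts at about (312,175) and (362,188), fence at the top (348,132), can (413,204), jar (251,162), tape (430,270). The scene view agrees. Next I measure from both views.

```bash
cat > h.py <<'E'
import cv2,numpy as np
np.set_printoptions(precision=4,suppress=True)
def ray(m,px,fish=False):
    u=(np.atleast_2d(px)-[m['cx'],m['cy']])/[m['fx'],m['fy']]
    if fish:
        t=np.linalg.norm(u,axis=1,keepdims=True)+1e-12
        d=np.c_[u/t*np.sin(t),np.cos(t)]
    else: d=np.c_[u,np.ones(len(u))]
    d=d*[1,-1,-1]
    return m['T'][:3,3],d@m['T'][:3,:3].T
def plane(m,px,z,fish=False):
    o,d=ray(m,px,fish); return (o+d*((z-o[2])/d[:,2:]))[:,:2]
def orange(im,minA,near,hue=(8,22)):
    h=cv2.cvtColor(im,cv2.COLOR_BGR2HSV)
    k=cv2.inRange(h,(hue[0],70,60),(hue[1],255,255))
    cs=[c for c in cv2.findContours(k,cv2.RETR_EXTERNAL,cv2.CHAIN_APPROX_NONE)[0] if cv2.contourArea(c)>minA]
    return min(cs,key=lambda c:np.linalg.norm(c.reshape(-1,2).mean(0)-near))
E
python3 - <<'E'
from cell import r
from h import *
T=cv2.imread('pics/top0.png');S=cv2.imread('pics/scene0.png')
mt,ms=r.camera_model('top'),r.camera_model('scene')
c=orange(T,200,(311,232)); c2=cv2.convexHull(c).reshape(-1,2)
print('area',cv2.contourArea(c), 'bbox',cv2.boundingRect(c))
for z in(0.045,):
    p=plane(mt,c2+0.0,z); R=cv2.minAreaRect((p*1000).astype(np.float32)); print(z,R,cv2.boxPoints(R))
for n,px in dict(postL=(312,175),postR=(362,188)).items(): print(n,plane(mt,px,0.05))
print('fence',plane(mt,[(317,126),(381,141)],0.04))
print('can',plane(mt,(415,203),.122),'jar',plane(mt,(250,161),.085),'tape',plane(mt,(430,270),.048))
a=cv2.resize(T[110:280,225:465],None,fx=3.3,fy=3.3,interpolation=cv2.INTER_CUBIC)
cv2.imwrite('pics/topcrop.png',a)
E
```

```text
area 501.5 bbox (291, 211, 19, 44)
0.045 ((494.8895263671875, 75.32235717773438), (111.79492950439453, 34.00830078125), 8.44982624053955) [[437.1002  83.9282]
 [442.0975  50.289 ]
 [552.6789  66.7166]
 [547.6816 100.3557]]
postL [[0.6453 0.0399]]
postR [[ 0.608  -0.0904]]
fence [[ 0.7778  0.0239]
 [ 0.7332 -0.1457]]
can [[ 0.5623 -0.2122]] jar [[0.6809 0.1968]] tape [[ 0.3912 -0.2601]]
```

View pics/topcrop.png

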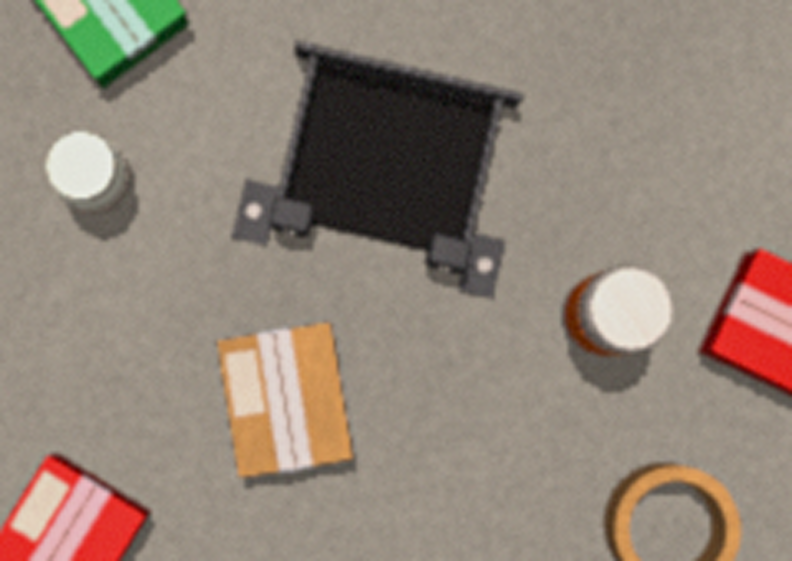

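The crop shows carton top corners at about (218,340), (330,322), (352,462) and (240,478), foot-plate screws at (253,210) and (484,264), and fence ends at (297,45) and (520,97). I'll compute poses from these, then move above for a close look.

Run:
```python
from cell import r
from h import *
mt=r.camera_model('top'); f=lambda L:np.array(L)/3.3+[225,110]-.35
C=plane(mt,f([(218,340),(330,322),(352,462),(240,478)]),.045)
print('carton',C.mean(0),'sides',np.linalg.norm(C-np.roll(C,-1,0),axis=1)); ax=(C[0]+C[1]-C[2]-C[3]);print('yaw',np.degrees(np.arctan2(ax[1],ax[0])))
s=plane(mt,f([(253,210),(484,264)]),.004); d=s[0]-s[1]; print('screws',s,np.linalg.norm(d),'mid',s.mean(0),'yaw',np.degrees(np.arctan2(-d[0],d[1])))
e=plane(mt,f([(297,45),(520,97)]),.04); d=e[0]-e[1]; print('fence',e,np.linalg.norm(d),e.mean(0),'yaw',np.degrees(np.arctan2(-d[0],d[1])))
yaw=np.arctan2(-(s[0]-s[1])[0],(s[0]-s[1])[1])
print('scene check: mid gate->fence',np.linalg.norm(e.mean(0)-s.mean(0)))
R=np.array([[0,0,0]]) 
# tool down: x=-z world, jaw y along bay y
def ori(y): return np.array([[0,-np.sin(y),-np.cos(y)],[0,np.cos(y),-np.sin(y)],[-1,0,0]])
print(np.linalg.det(ori(.1)), r.observe()['orientation'])
r.let_go() if False else None
r.grasp(20)
for y in(0,np.pi):
    q=r.ik([.38,.06,.28],ori(yaw+y)); print(q)
```

```text
carton [0.4988 0.0457] sides [0.0902 0.1119 0.0893 0.1103]
yaw 7.805319552549366
screws [[ 0.6558  0.0699]
 [ 0.6066 -0.12  ]] 0.196155149400425 mid [ 0.6312 -0.0251] yaw -14.551568328941457
fence [[ 0.7853  0.03  ]
 [ 0.7384 -0.1492]] 0.18517594742780635 [ 0.7618 -0.0596] yaw -14.664668577561372
scene check: mid gate->fence 0.13510556702517904
-1.0000000000000002 [[-0.0002  0.2472 -0.969 ]
 [ 0.001  -0.969  -0.2472]
 [-1.     -0.0011 -0.0001]]Traceback (most recent call last):
  File "<stdin>", line 17, in <module>
  File "scipy/spatial/transform/_rotation.pyx", line 1143, in scipy.spatial.transform._rotation.Rotation.from_matrix
ValueError: Non-positive determinant (left-handed or null coordinate frame) in rotation matrix 0: [[ 0.      0.2513 -0.9679]
 [ 0.      0.9679  0.2513]
 [-1.      0.      0.    ]].
```

```bash
cat >> h.py <<'E'
O=np.array([.631,-.025]); YAW=np.radians(-14.6)
def B(x,y): # bay->world mm
    c,s=np.cos(YAW),np.sin(YAW); return O+np.array([c*x-s*y,s*x+c*y])/1000
def toB(p):
    c,s=np.cos(YAW),np.sin(YAW); return (np.atleast_2d(p)-O)@np.array([[c,-s],[s,c]])*1000
def ori(a): # jaw axis at world yaw a
    c,s=np.cos(a),np.sin(a); return np.array([[0,c,s],[0,s,-c],[-1,0,0.]])
def P(x,y,z): return [*B(x,y),z]
E
python3 - <<'E'
from cell import r
from h import *
for k in(0,np.pi):
    q=r.ik(P(-148,150,.25),ori(YAW+k)); print('x',q)
    for t in(90,-90): pass
for t in(90,-90): print('y',r.ik(P(-240,0,.1),ori(YAW+np.radians(t))),r.ik(P(10,0,.035),ori(YAW+np.radians(t))))
ang=[k for k in(0,np.pi) if r.ik(P(-148,150,.25),ori(YAW+k)) is not None]
k=min(ang,key=lambda k:abs(r.ik(P(-148,150,.25),ori(YAW+k))[5]))
r.move_to(P(-148,150,.25),ori(YAW+k)); print('k',k,r.observe()['time'],r.observe()['gripper_width'])
m=r.camera_model('wrist'); im=r.capture('wrist'); cv2.imwrite('pics/w1.png',im)
print({a:m[a] for a in m if a!='T'},m['T']); np.savez('w1.npz',**m)
E
```

```text
x [14.014  -9.2048 98.2157 -0.     90.9891 28.614 ]
x [  14.014    -9.2048   98.2157   -0.       90.9891 -151.386 ]
y [  1.435  -25.6933 125.0484  -0.      80.6449 -73.965 ] [ -4.7386  10.4415  99.0787  -0.      70.4798 -80.1386]
y [  1.435  -25.6933 125.0484  -0.      80.6449 106.035 ] [-4.7386 10.4415 99.0787 -0.     70.4798 99.8614]
k 0 3.975 -0.00010239974099652505
{'fx': 309.70691628693146, 'fy': 309.70691628693146, 'cx': 323.28607224056515, 'cy': 198.64547695900785} [[ 0.9676  0.2428  0.0689  0.542 ]
 [-0.2524  0.9323  0.259   0.2218]
 [-0.0013 -0.268   0.9634  0.3738]
 [ 0.      0.      0.      1.    ]]
```

View pics/w1.png

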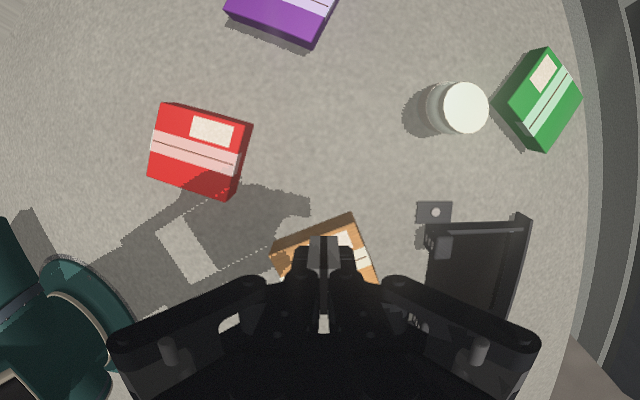

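The wrist view shows the carton partly behind the shut fingers, with its left top edge running from (270,243) to (352,212). The left foot screw is at (435,211). I'll check these against the top estimate, then make the first push in line with the bay.

```bash
cat >> h.py <<'E'
def carton_top(r,name,near):
    """top view: carton hull -> bay pose (x,y mm, yaw deg)"""
    im=r.capture('top'); cv2.imwrite(name,im); m=r.camera_model('top')
    h=cv2.cvtColor(im,cv2.COLOR_BGR2HSV)
    k=cv2.inRange(h,(8,90,110),(22,255,255))
    u=np.array(near); n=cv2.connectedComponentsWithStats(k)
    pts=[np.argwhere(n[1]==i)[:,::-1] for i in range(1,n[0]) if n[2][i,4]>25 and np.linalg.norm(n[3][i]-u)<32]
    if not pts: return None
    hull=cv2.convexHull(np.vstack(pts).astype(np.float32)).reshape(-1,2)
    p=toB(plane(m,hull,.045)).astype(np.float32)
    (c,s,a)=cv2.minAreaRect(p)
    if s[0]<s[1]: a-=90
    a=(a+90)%180-90
    return np.array(c),np.array(s),a
E
python3 - <<'E'
from cell import r
from h import *
m=dict(np.load('w1.npz'))
e=toB(plane(m,[(270,243),(352,212)],.045,True)); print('left edge bay',e, np.degrees(np.arctan2(*(e[1]-e[0])[::-1])))
print('screw bay',toB(plane(m,(435,211),.004,True)))
print(carton_top(r,'pics/t1.png',(311,232)))
W=YAW
r.servo_line(P(-148,150,.035),max_speed=.2); print(r.observe()['ft_force'])
hit=r.servo_line(P(-148,72,.035),max_speed=.06); print(r.observe()['ft_force'])
r.servo_line(P(-148,130,.035),max_speed=.2)
print(carton_top(r,'pics/t2.png',(318,228)),r.observe()['time'])
im=cv2.imread('pics/t2.png');cv2.imwrite('pics/t2c.png',cv2.resize(im[110:280,225:465],None,fx=3.3,fy=3.3,interpolation=cv2.INTER_CUBIC))
E
```

```text
left edge bay [[-211.0399   71.0981]
 [-116.6241  109.3797]] 22.07044214842458
screw bay [[-2.3118 96.6707]]
(array([-145.4163,   35.2936]), array([110.9564,  92.648 ]), 22.55679702758789)
[0.2115 0.1248 0.8816]
[-0.0895 -0.1045  0.2297]
(array([-146.1691,    9.3508]), array([110.7934,  92.0166]), 21.622203826904297) 7.2417
```

View pics/t2c.png

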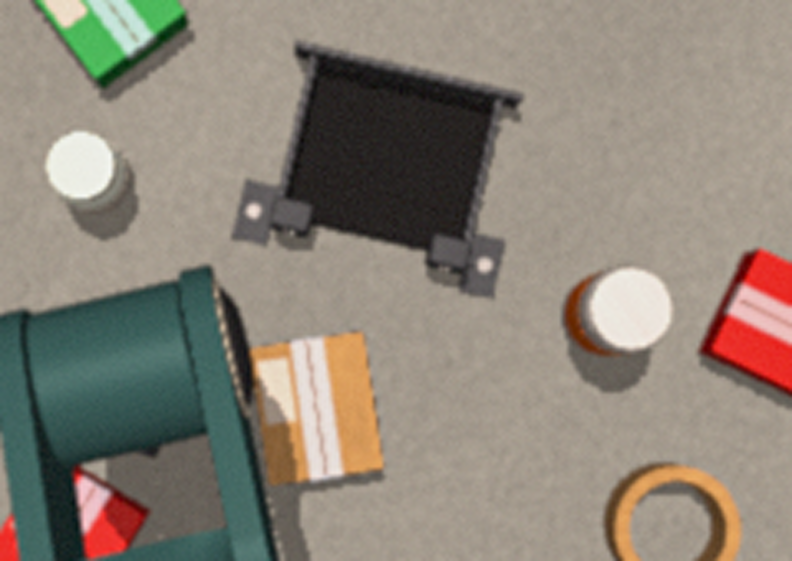

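The push slid the carton to y=+9 but barely turned it, because the line of force passed near its centre. The turn needs a longer lever, so I'll push at the front-left end along the face normal.

Run:
```python
from cell import r
from h import *
r.servo_line(P(-140,100,.035),max_speed=.2)
r.servo_line(P(-133,58,.035),max_speed=.07)
r.servo_line(P(-140,125,.035),max_speed=.25)
print(carton_top(r,'pics/t3.png',(318,228)),r.observe()['time'])
```

```text
(array([-147.8398,   -8.2723]), array([110.177,  92.029]), 16.014141082763672) 8.775
```

Run:
```python
from cell import r
from h import *
r.servo_line(P(-140,125,.13),max_speed=.3)
r.servo_line(P(-170,-110,.13),max_speed=.3)
r.servo_line(P(-170,-110,.035),max_speed=.25)
r.servo_line(P(-170,-60,.035),max_speed=.07)
r.servo_line(P(-170,-130,.035),max_speed=.25)
print(carton_top(r,'pics/t4.png',(322,228)),r.observe()['time'])
```

```text
(array([-145.0703,    4.8365]), array([110.325 ,  92.7518]), 10.84309196472168) 12.0667
```

Rotation per push is small, as expected if the box rests on its corners (v/ω ≈ 5000 mm²/arm). I'll use that for the next pushes.

Run:
```python
from cell import r
from h import *
r.servo_line(P(-170,-130,.13),max_speed=.3)
r.servo_line(P(-118,95,.13),max_speed=.3)
r.servo_line(P(-118,95,.035),max_speed=.25)
r.servo_line(P(-117,60,.035),max_speed=.07)
r.servo_line(P(-125,110,.035),max_speed=.25)
r.servo_line(P(-130,110,.13),max_speed=.3)
print(carton_top(r,'pics/t5.png',(322,228)),r.observe()['time'])
r.move_to(P(-250,20,.13),ori(YAW-np.pi/2)); print(r.observe()['time'],r.observe()['q'])
m=r.camera_model('wrist');np.savez('w2.npz',**m);cv2.imwrite('pics/w2.png',r.capture('wrist'))
print(carton_top(r,'pics/t6.png',(322,228)))
```

```text
(array([-146.9903,   -7.5131]), array([111.501 ,  83.7075]), 7.3369951248168945) 15.5
16.8333 [  4.6104 -27.2793 123.2824   0.0011  84.0356 109.1354]
(array([-147.4223,   -2.969 ]), array([111.1851,  92.6649]), 6.705360412597656)
```

View pics/w2.png

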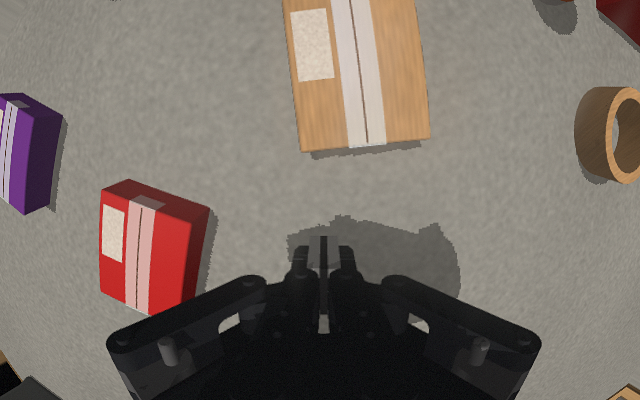

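The wrist view shows the carton ahead of the shut fingers, rear edge from (302,152) to (430,137), nearly in line. The top view gives y=-3 and yaw 6.7°. Next is a rear push left of centre, which should finish the turn flush.

Run:
```python
from cell import r
from h import *
r.move_to(P(-240,9,.035),ori(YAW-np.pi/2))
r.servo_line(P(-182,9,.035),max_speed=.07);print(r.observe()['ft_force'])
r.servo_line(P(-200,6,.035),max_speed=.2)
print(carton_top(r,'pics/t7.png',(325,215)),r.observe()['time'])
m=r.camera_model('wrist');np.savez('w3.npz',**m);cv2.imwrite('pics/w3.png',r.capture('wrist'))
```

```text
[-0.4456  0.3056 -0.9074]
(array([-112.1003,  -10.8114]), array([ 92.2405, 105.2859]), -0.7132720947265625) 18.675
```

View pics/w3.png

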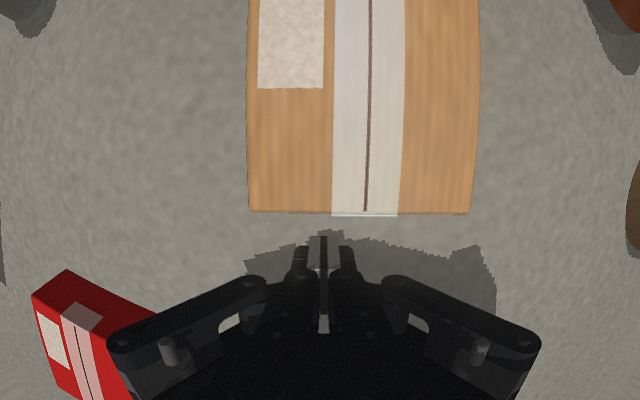

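Wrist view: the carton looks square now, rear top corners at (249,210) and (469,214). I'll measure those, with the gate checked in the top view.

Run:
```python
from h import *
m=dict(np.load('w3.npz'))
c=toB(plane(m,[(249,210),(469,214)],.045,True)); print(c,c.mean(0),np.degrees(np.arctan2(*(c[0]-c[1])))*-1)
c=toB(plane(m,[(247,90),(479,90)],.045,True)); print(c,c.mean(0))
im=cv2.imread('pics/t7.png');cv2.imwrite('pics/t7c.png',cv2.resize(im[110:250,255:405],None,fx=4,fy=4,interpolation=cv2.INTER_CUBIC))
```

```text
[[-169.0094   34.2395]
 [-170.973   -56.4025]] [-169.9912  -11.0815] -1.241025174709717
[[-122.6183   33.141 ]
 [-119.7086  -56.5885]] [-121.1634  -11.7238]
```

View pics/t7c.png

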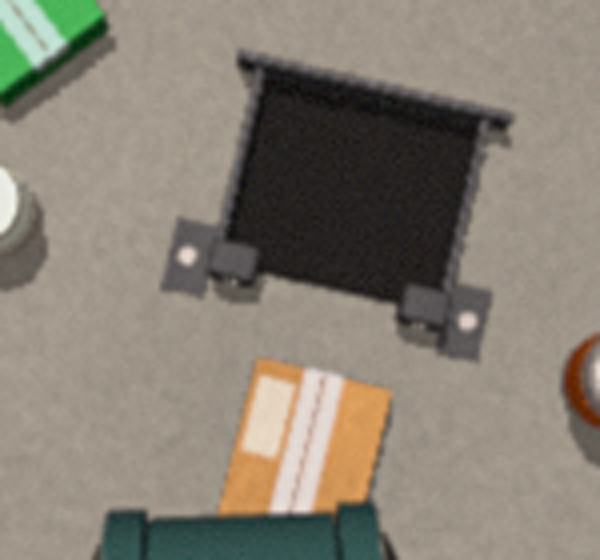

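Run:
```python
from cell import r
from h import *
r.servo_line(P(-205,6,.035),max_speed=.2)
r.servo_line(P(-205,0,.12),max_speed=.3)
r.move_to(P(-90,-100,.22),ori(YAW)); r.hold(.2)
m=r.camera_model('wrist');np.savez('w4.npz',**m);cv2.imwrite('pics/w4.png',r.capture('wrist'))
print(r.observe()['time'],r.observe()['q'],toB(m['T'][:2,3]))
print(carton_top(r,'pics/t8.png',(325,215)))
```

```text
21.25 [-13.5681 -11.3628 102.8686   0.0006  88.4991   1.0373] [[-90.7861 -33.0322]]
(array([-114.615 ,  -10.9053]), array([ 92.4908, 110.3126]), -0.7132720947265625)
```

View pics/w4.png

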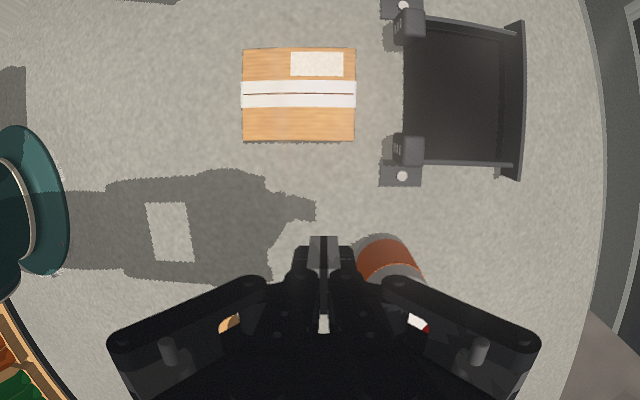

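Wrist view: carton corners at about (242,48), (355,48), (355,141) and (242,142), screws at (404,5) and (402,176). The can's near edge is about 65 mm beyond the fingers. I'll measure carton against gate in this one view, then push from the right.

Run:
```python
from cell import r
from h import *
m=dict(np.load('w4.npz'))
s=toB(plane(m,[(404,5),(402,176)],.004,True)); print('screws',s,s.mean(0))
c=toB(plane(m,[(242,48),(355,48),(355,141),(242,142)],.045,True)); print(c,c.mean(0))
off=c.mean(0)[1]-s.mean(0)[1]; print('carton y rel gate (wrist)',off)
cx=-114.6
r.servo_line(P(cx,-95,.12),max_speed=.3)
r.servo_line(P(cx,-95,.035),max_speed=.25)
r.servo_line(P(cx,-57.5,.035),max_speed=.06)
r.servo_line(P(cx,-95,.035),max_speed=.25)
r.servo_line(P(cx+20,-100,.2),max_speed=.3);r.hold(.1)
m=r.camera_model('wrist');np.savez('w5.npz',**m);cv2.imwrite('pics/w5.png',r.capture('wrist'))
print(carton_top(r,'pics/t9.png',(330,210)),r.observe()['time'])
im=cv2.imread('pics/w5.png')
h=cv2.cvtColor(im,cv2.COLOR_BGR2HSV)[:200]; k=cv2.inRange(h,(8,70,60),(24,255,255)); k[:,:150]=0
hull=cv2.convexHull(np.argwhere(k[:190,:400])[:,::-1].astype(np.float32)).reshape(-1,2)
R=cv2.minAreaRect(toB(plane(m,hull,.045,True)).astype(np.float32)); print('wrist',R)
```

```text
screws [[  -0.9366   97.7056]
 [  -1.4052 -100.596 ]] [-1.1709 -1.4452]
[[-170.1955   35.6773]
 [ -61.0685   32.767 ]
 [ -60.5993  -58.3046]
 [-171.3061  -58.2399]] [-115.7923  -12.025 ]
carton y rel gate (wrist) -10.579856262647787
(array([-115.1711,    0.5462]), array([ 92.7724, 110.8862]), -0.12841033935546875) 24.2667
wrist ((-116.69004821777344, -0.7019691467285156), (91.67082977294922, 109.25425720214844), 89.9483413696289)
```

The carton is centred (y within about 1 mm) and square. Now I push from behind to just short of the gate and check.

Run:
```python
from cell import r
from h import *
r.servo_line(P(-95,-100,.16),max_speed=.3)
r.move_to(P(-205,.5,.13),ori(YAW-np.pi/2))
r.servo_line(P(-205,.5,.035),max_speed=.25)
r.servo_line(P(-141,.5,.035),max_speed=.07); print(r.observe()['ft_force'])
r.servo_line(P(-160,.5,.035),max_speed=.2);r.hold(.1)
m=r.camera_model('wrist');np.savez('w6.npz',**m);cv2.imwrite('pics/w6.png',r.capture('wrist'));print(r.observe()['time'])
```

```text
[ 0.0989  1.0429 -0.1436]
28.1417
```

View pics/w6.png

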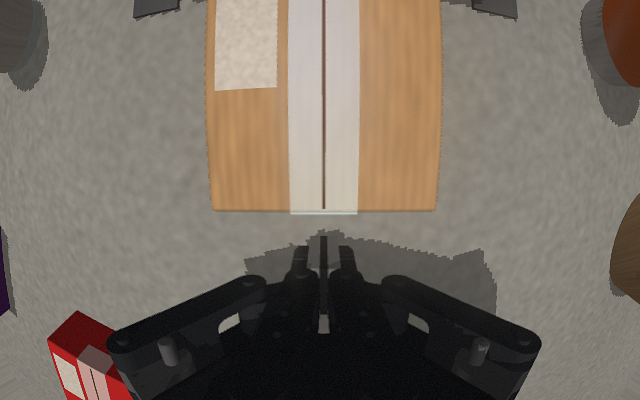

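The carton is square and centred on the fingers, rear corners at (211,210) and (437,210). The plates' outer edges at 135 and 518 put the gate middle within about 1.5 mm. I'll push through, watching the force.

Run:
```python
from cell import r
from h import *
h1=r.servo_line(P(-66,0,.035),max_speed=.07,threshold=20); o=r.observe(); print(h1,toB(o['eef_pos'][:2]),o['ft_force'])
if not h1:
    h2=r.servo_line(P(16,-.5,.035),max_speed=.05,threshold=15); o=r.observe(); print(h2,toB(o['eef_pos'][:2]),o['ft_force'])
r.hold(.1)
print(carton_top(r,'pics/t10.png',(337,160)),r.observe()['time'])
```

```text
False [[-65.4214  -0.0532]] [-0.6942  0.7914  0.5395]
True [[11.3031 -0.5883]] [0.1887 0.2834 0.452 ]
(array([127.5677,   0.0812]), array([22.2034, 93.5172]), -82.17613792419434) 31.2
```

Run:
```python
from cell import r
from h import *
h=r.servo_line(P(15,-.5,.035),max_speed=.03,threshold=25); o=r.observe(); print(h,toB(o['eef_pos'][:2]),o['ft_force'])
r.servo_line(P(-30,-.5,.035),max_speed=.15)
r.servo_line(P(-60,-.5,.2),max_speed=.3); r.hold(.2)
m=r.camera_model('wrist');np.savez('w7.npz',**m);cv2.imwrite('pics/w7.png',r.capture('wrist'));print(r.observe()['time'])
r.servo_line(P(-200,-.5,.25),max_speed=.3); r.hold(.2)
print(carton_top(r,'pics/t11.png',(341,155)),r.observe()['time'])
```

```text
True [[11.3791 -0.6088]] [-0.8276  0.5628  1.3797]
32.7917
(array([77.6388, -0.5603]), array([ 93.5634, 111.6222]), -0.20532989501953125) 33.6833
```

View pics/w7.png

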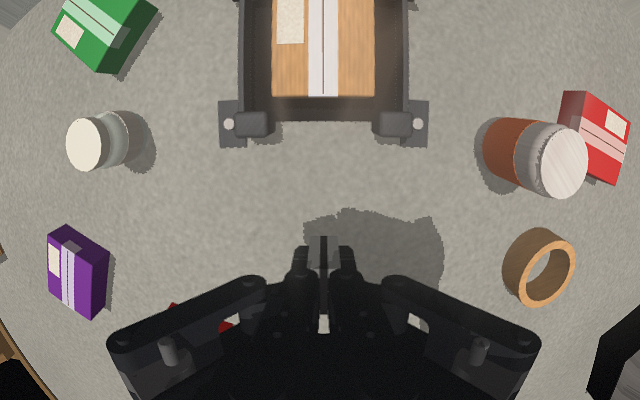

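The carton is past the posts, square (-0.2°), at x≈78 of 79 mm. Both presses stopped firmly at the same spot, so it is on the fence. I'll check the bystanders, then hand in.

Run:
```python
from cell import r
from h import *
a=cv2.imread('pics/top0.png');b=cv2.imread('pics/t11.png')
for n,(x,y) in dict(can=(413,204),jar=(251,162),tape=(430,270)).items():
    g=lambda i:np.float32(cv2.cvtColor(i[y-28:y+28,x-28:x+28],cv2.COLOR_BGR2GRAY))
    print(n,cv2.phaseCorrelate(g(a),g(b)))
r.close_job()
```

```text
can ((-0.025793832987694998, 0.0013561586512231827), 0.9637199436293707)
jar ((-0.008656435340320456, 0.01759346648739779), 1.01069122950236)
tape ((0.01817750845403765, -0.04546462947364205), 0.9686097648408678)
the job is handed in; nothing more can be done
```

The carton is through the gate and seated square against the end fence, and the job is handed in at about 34 s of the 72 s allowed. I turned and centred it with short side pushes using the shut fingers. I then pushed it from behind through the gate until it stopped at the fence.

**Last checks:**
- **Position:** the top view after backing off put the carton at x = 77.6 mm (window 73–83 mm) and y = -0.6 mm, with yaw -0.2°.
- **Fence contact:** two presses with force limits of 15 N and 25 N stopped at the same place, within 0.1 mm. The 77.6 mm is 1.4 mm short of the nominal flush 79 mm. That fits the 1–2 mm uncertainty in my bay origin.
- **Bystanders:** the can, jar and tape roll shifted less than 0.05 pixel (about 0.1 mm) between the first and last top views.
- **Clearance:** the gripper was about 200 mm behind the gate and 250 mm up when I handed in.

**What disagreed:**
- **Turning:** my first estimate of how easily the carton would turn was wrong. The first pushes mostly slid it sideways, so I needed extra correcting pushes.
- **Top view during the last push:** the arm hid most of the carton, so that reading (x = 127.6 mm) was meaningless and I discarded it.
- **Heights:** I did not measure the carton or post heights from two views. I used the given 45 mm for the carton, and its measured length and width came out within about 2 mm of the given sizes.

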